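# Fit the monitoring card into the tilted card chassis

### The arm

A 6-joint arm with a two-finger parallel gripper is mounted at the origin on the work surface. World frame = base frame: x ahead of the robot, y to its left, z up, the work surface at z = 0. Lengths are in m, angles in degrees, forces in N, time in s.
With the tool pointing down it reaches from about 0.325 to 0.85 m from the base axis. Payload 15.5 kg.
Tool frame: the origin (TCP) lies at the very end of the fingers, on their centre line; the grasp point (between the pads) lies arm.grip_depth behind it (arm.grip_depth is the distance from the TCP to the grasp point, in m); z points along the fingers, y is the line along which they close (so a half turn about z gives the same grasp; the last joint's range is limited). The gripper opens to 91 mm and grips with 3 to 60 N. Pads are 32 mm wide; open, the fingers measure 118 mm over their backs; the gripper's body (76 mm by 178 mm) begins 60 mm behind the grasp point.
Start: joints at [64.429, 28.281, 77.091, -0, 74.628, -5.472], TCP at [0.215, 0.587, 0.214] pointing down, gripper open.
Joint ranges: [-166.48, 166.48], [-47.26, 123.95], [12.59, 153.08], [-70.14, 250.14], [6.76, 159.57], [-176.63, 176.63]. Speed limits (degrees/s): [108.29, 108.29, 147.25, 172.46, 172.46, 172.46].

### API

Orientations are given as a 3x3 rotation matrix whose columns are the frame's x, y, z axes.
In Python, from rig import arm gives the robot as it stands. Calls block until the motion is done:
- arm.move_to(position, orientation): joint-space move of the TCP to a pose.
- arm.move_l(position, orientation=None, feed=0.15): straight line of the TCP; orientation=None keeps the orientation; feed is the mean speed in m/s.
- arm.move_joints(angles): joint-space move.
- arm.grip(opening): finger opening in m; the grip force is fixed at half the most; returns when the fingers have stopped.
- arm.sleep(seconds).
- arm.solve_ik(position, orientation): joint angles nearest the present ones, or None.
- arm.snapshot(name): name is "scene" or "top" or "wrist"; returns the picture (400x640x3 uint8, red, green, blue); there is no depth.
- arm.get_calibration(name): a dict with "intrinsics" (3x3 intrinsics, pixels), "k1" (the pictures are not rectified: a ray, as slopes to the right and down, at radius r is drawn at 1 + k1 r^2 times it, then the intrinsics apply), "cam_to_world" (4x4, takes a point from camera to world coordinates). Camera axes: x right, y down, z forward; pixel columns grow to the right and rows downward; lengths in m; the calibration is good to about 2 mm. A picture is of the moment at which its call begins: read the wrist's pose just before it. get_calibration takes no time and is no camera call; for the wrist camera it gives the pose at the moment of the call.
A pose or a line that the arm cannot do raises arm.Unreachable and nothing moves.
- arm.sign_off(): hands the job in; it is judged then, once.
Readings, each from a call of its own:
- arm.current_t(): time.
- arm.current_joint_positions(): joint angles.
- arm.current_dq(): joint speeds.
- arm.current_tau(): joint torques, N m.
- arm.current_ee_pos(): TCP position.
- arm.current_tool_rot(): TCP orientation.
- arm.current_force(): force on the tool from outside, world axes, zero at the start.
- arm.current_torque(): the same for the moment, N m.
- arm.current_width(): finger opening in m.
- arm.current_grasp_force(): force on a finger pad.
Only numpy, scipy, OpenCV 4.12 (cv2) and the standard library are available. Lean on these libraries where they do the work, as an engineer would, in place of code of your own. Each camera call takes 0.05 s, during which the arm holds its last target. There are 200 camera calls.

### The job

Lift the battery-monitoring card, the one with two black ejector levers, out of the board rack and slide it, levers open and component side facing the same way as the seated cards beside it, down the empty middle pair of card guides in the tilted chassis until its plugs meet the sockets. Then swing both levers inward until they lie flat, which draws the card fully home. Let go, and leave the spare card and everything else on the bench where it is.

Things in the scene. Friction and masses are not known exactly. Their poses are not given: they have to be found in the camera images.
- card: The card to fit: green 3U board, 0.2 kg. Frame: x along its width, +y out of its component side, z up from plugs to bar; origin at centre of the plugs' underside. Board 100 mm wide (92 below z 16), 3 thick (y), z 6 to 104; two grey plugs 26 x 9 mm at x +-23, z 0 to 10. Starts upright in one of the two rack grooves, plugs on the rack floor. No pose is given while held.
- card_grip (a point): Mid-point of the card's plain aluminium stiffener bar (card x 0, y 0, z 107 mm): bar 100 mm along x, 12 mm thick (y), 14 mm high (z 100 to 114). Grip it here across y; the board around here is bare to 30 mm below the bar.
- card_face (a point): Point 10 mm out from the middle of the card's component side (card y +10, z 50 mm).
- lever_a (a joint): Angle (rad) of the black ejector lever at the card's +x end: 0 closed (arm flat above the bar, pointing to mid-length), 1.4 fully open (arm stands up, 10 deg short of card z). Starts 1.33 to 1.4, stays where left (friction 0.03 N m). Push the arm's outer face inward and down; over the last 0.45 rad a tooth catches under the rail lip and draws that end about 4 mm down, 2 to 5 N at the arm end.
- lever_b (a joint): The mirror-image lever at the card's -x end, same values: 0 closed, 1.4 open.
- lever_a_pin (a point): Pin of lever_a, along card y, at card x +57, z 117 mm. The arm runs 40 mm from it, 8 mm wide (y); its outer face (top face when closed) lies 4 mm, its inner face 2 mm from the line through the pin. Opposite the arm is a tooth 17 mm long, 5 mm thick, which points down when the lever is open.
- lever_b_pin (a point): Pin of lever_b, at card x -57, z 117 mm.
- lever_a_tip (a point): Free end of lever_a's arm, 40 mm from its pin.
- lever_b_tip (a point): Free end of lever_b's arm, 40 mm from its pin.
- slot: Empty middle place of the fixed chassis; its frame is the pose the card's frame has when fully home. z points out of the mouth, 0.56 rad from vertical, leaning to the robot; x runs up the slope away from the robot; y along the row of cards; origin 68 mm above the bench. Like cards with levers closed sit fixed at y +-71 mm, their component sides (heat sinks) facing +y.
- slot_mouth (a point): Centre between the mouths of the two white card guides, 96 mm along slot z. Guides at slot x +-50: groove 5 mm wide (y), 103 mm between groove bottoms, z 2 to 84, flared to about 10 mm wide at z 96. The plugs meet the stiff sockets when the card is 4 mm above home; there it rests, resisting with about 10 N, until the levers draw it in.
- chassis: The chassis and its cradle, fixed, 230 mm wide (y); origin on the bench under the mouth, upright, with the slot's yaw (slot origin at x 55, z 68 mm in it). Front rails along y at slot |x| 60 to 80: ledge top at slot z 103, lip from its inner edge |x| 66, z 119.5 to 122.5. Open levers pass the lips, closed ones do not. Seated cards and levers reach z 121.
- rack: Black comb rack, fixed, 124 mm (x) by 128 mm (y), floor 10 mm thick, grooved walls up to 70 mm at |x| 45 to 59; origin on the bench under its centre. The cards stand in its grooves at y +37.5 and -37.5 mm, their axes parallel to the rack's; either card may be in either groove.
- relay_card: Spare card in the other rack groove; same board, bar and frame, but no levers and three white relays. Leave it.
- driver_a: Black-handled screwdriver 200 mm long lying near the robot; leave it.
- driver_b: Smaller screwdriver, 170 mm, lying beyond the rack; leave it.
- brick: Block of 4 x 2 green cells in black holders, 82 x 41 x 65 mm, in front of the chassis; leave it.
- meter: Grey multimeter lying flat, 170 x 85 x 45 mm; leave it.
- screw_tray: Steel tray of screws, 110 x 80 x 25 mm; leave it.
- cell: Single green cell standing on end between rack and chassis, 18 mm across, 65 mm high; leave it.

How it is judged:
By the outcome, as a careful person would: the job done as asked, in the order asked, and still so for the second after the job is handed in, with the robot touching nothing.
It also fails if it takes over 58 s, if anything falls off the work surface, if the arm or the gripper's body presses on something with over 40 N, if the wrist force passes 120 N, or if a joint passes its speed limit or range.

## Working session

There is one attempt and no reset: what is moved stays moved. The work goes in short steps, each a Python script; the robot and the scene stay as the last script left them, time stands still between calls to the robot, and variables do not carry over. Pictures are saved under pics/ and viewed, at most 13 in all, crops included, and the job is handed in when it is done.

```bash
mkdir -p pics; ls; python3 - <<'E'
from rig import arm
import cv2,numpy as np
np.set_printoptions(precision=4,suppress=True)
for n in ["scene","top"]:
    c=arm.get_calibration(n); im=arm.snapshot(n); cv2.imwrite(f"pics/{n}0.png",im[:,:,::-1]); print(n,c)
im=arm.snapshot("wrist");cv2.imwrite("pics/wrist0.png",im[:,:,::-1]);print(arm.get_calibration("wrist"),arm.grip_depth,arm.current_t())
E
```

```text
pics
scene {'intrinsics': array([[361.8599,   0.    , 317.8771],
       [  0.    , 361.8599, 192.4781],
       [  0.    ,   0.    ,   1.    ]]), 'k1': -0.06070373415699905, 'cam_to_world': array([[-0.627 ,  0.5113, -0.5878,  1.0855],
       [ 0.7789,  0.4241, -0.462 ,  0.4151],
       [ 0.0131, -0.7475, -0.6642,  0.698 ],
       [ 0.    ,  0.    ,  0.    ,  1.    ]])}
top {'intrinsics': array([[458.9444,   0.    , 321.1916],
       [  0.    , 458.9444, 195.9361],
       [  0.    ,   0.    ,   1.    ]]), 'k1': -0.013292221057701833, 'cam_to_world': array([[-0.0135, -0.9827,  0.1848,  0.32  ],
       [-0.9999,  0.0132, -0.0031,  0.0227],
       [ 0.0006, -0.1848, -0.9828,  1.3349],
       [ 0.    ,  0.    ,  0.    ,  1.    ]])}
{'intrinsics': array([[329.4764,   0.    , 321.306 ],
       [  0.    , 329.4764, 202.114 ],
       [  0.    ,   0.    ,   1.    ]]), 'k1': 0.0015929951691806801, 'cam_to_world': array([[ 0.3434,  0.9092,  0.2352,  0.1491],
       [ 0.9392, -0.3325, -0.0859,  0.6111],
       [ 0.0001,  0.2504, -0.9681,  0.3846],
       [ 0.    ,  0.    ,  0.    ,  1.    ]])} 0.0188 0.15
```

View pics/scene0.png

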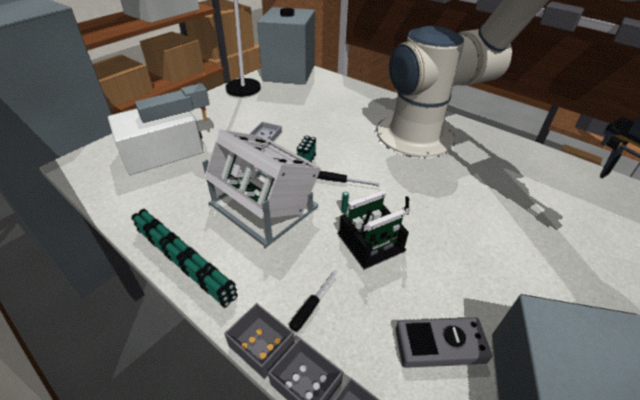

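View pics/top0.png

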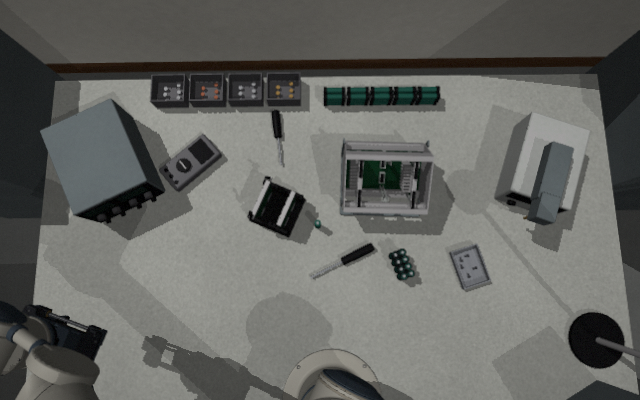

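The scene view shows the rack at about (372,230) and the chassis at (262,185). In the top view the rack is at (277,207), the chassis at (387,177) and the cell at (318,224). The lever posts appear to be on one of the rack cards. Next I'll get coarse positions and move the wrist camera above the rack.

```bash
cat > h.py <<'E'
from rig import arm
import cv2,numpy as np
np.set_printoptions(precision=4,suppress=True)
def rays(c,px):
    d=cv2.undistortPoints(np.array(px,float).reshape(-1,1,2),c["intrinsics"],np.array([c["k1"],0,0,0.])).reshape(-1,2)
    T=c["cam_to_world"]; return T[:3,3],np.c_[d,np.ones(len(d))]@T[:3,:3].T
def onplane(c,px,z):
    o,d=rays(c,px); return o+d*((z-o[2])/d[:,2])[:,None]
def tri(*cp):  # (calib,pixel) pairs -> point, residual
    A=np.zeros((3,3));b=np.zeros(3);R=[]
    for c,p in cp:
        o,d=rays(c,[p]);d=d[0]/np.linalg.norm(d[0]);P=np.eye(3)-np.outer(d,d);A+=P;b+=P@o;R.append((P,o))
    x=np.linalg.solve(A,b);return x,[np.linalg.norm(P@(x-o)) for P,o in R]
def proj(c,X):
    T=np.linalg.inv(c["cam_to_world"]);X=np.atleast_2d(X)@T[:3,:3].T+T[:3,3]
    return cv2.projectPoints(X,np.zeros(3),np.zeros(3),c["intrinsics"],np.array([c["k1"],0,0,0.]))[0].reshape(-1,2)
def snap(name,cam="wrist"):
    import pickle
    c=arm.get_calibration(cam);im=arm.snapshot(cam)[:,:,::-1].copy();cv2.imwrite(f"pics/{name}.png",im)
    pickle.dump(c,open(f"pics/{name}.pkl","wb"));return c,im
E
cat > /tmp/a.py <<'E'
from h import *
c=arm.get_calibration("top")
print(onplane(c,[(277,207),(387,177)],0.11), onplane(c,[(318,224)],.065))
T=np.eye(4);T[:3,:3]=arm.current_tool_rot();T[:3,3]=arm.current_ee_pos()
print(T, np.linalg.inv(T)@arm.get_calibration("wrist")["cam_to_world"])
E
PYTHONPATH=. python3 /tmp/a.py
```

```text
Traceback (most recent call last):
  File "h.py", line 1, in <module>
    from rig import arm
ModuleNotFoundError: No module named 'rig'
```

```bash
python3 - < /tmp/a.py
```

```text
[[ 0.5214  0.1387  0.11  ]
 [ 0.6006 -0.1621  0.11  ]] [[0.4794 0.0286 0.065 ]]
[[-0.9391  0.3436 -0.0004  0.2147]
 [ 0.3436  0.9391 -0.0008  0.5867]
 [ 0.0001 -0.0009 -1.      0.2135]
 [ 0.      0.      0.      1.    ]] [[ 0.0002 -0.9681 -0.2505  0.07  ]
 [ 1.     -0.0001  0.0011  0.0003]
 [-0.001  -0.2505  0.9681 -0.1711]
 [ 0.      0.      0.      1.    ]]
```

```bash
cat > /tmp/a.py <<'E'
from h import *
R=np.array([[-1,0,0],[0,1,0],[0,0,-1.]]).T
arm.move_to([0.54,0.13,0.34],R); snap("w1"); print(arm.current_t())
arm.move_l([0.50,0.19,0.34],feed=.25); snap("w1b")
t=.56;zs=np.array([-np.sin(t),0,np.cos(t)]);xs=np.array([np.cos(t),0,np.sin(t)]);ys=np.array([0,1.,0])
Rc=np.c_[-xs,ys,-zs]
p=np.array([0.60,-0.162,0.15])+0.20*zs
arm.move_to(p,Rc); snap("w2"); 
arm.move_to(p+.06*xs,Rc); snap("w2b"); print(arm.current_t())
E
python3 - < /tmp/a.py; python3 -c "
import cv2
cv2.imwrite('pics/w1z.png',cv2.resize(cv2.imread('pics/w1.png')[60:360,120:520],None,fx=2,fy=2,interpolation=cv2.INTER_CUBIC))"
```

```text
2.2667
4.5667
```

View pics/w1.png

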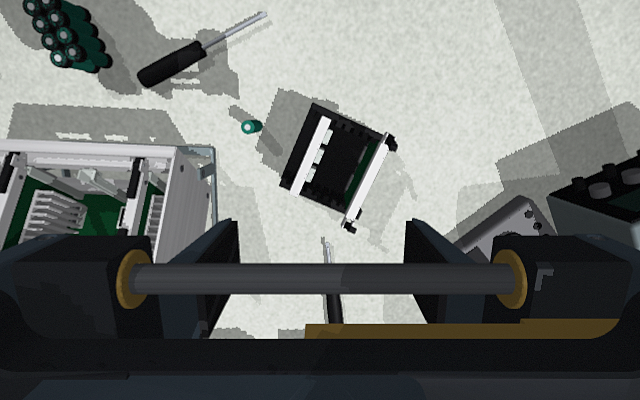

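View pics/w2.png

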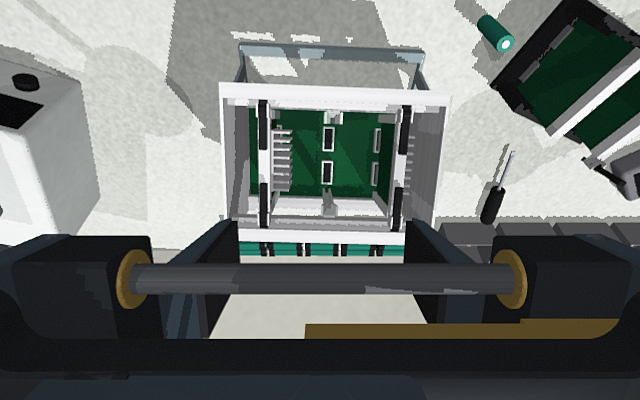

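w1 shows the rack centred at about (340,160). The lever card has the right-hand bar, (383,137)–(348,222), and the relay card is on the left. w2 shows the chassis with its empty middle place at about (330,160) and the seated bars at x≈264 and 401. Next I'll zoom in on the component side and extract bars from colour masks.

```bash
cat > /tmp/a.py <<'E'
from h import *
import pickle
L=lambda n:(pickle.load(open(f"pics/{n}.pkl","rb")),cv2.imread(f"pics/{n}.png"))
for n in ["w1","w1b"]:
    c,im=L(n); g=im.min(2)
    m=(g>225).astype(np.uint8)*255
    cs,_=cv2.findContours(m[90:235],cv2.RETR_EXTERNAL,cv2.CHAIN_APPROX_NONE,offset=(0,90))
    for k in cs:
        r=cv2.minAreaRect(k)
        if cv2.contourArea(k)>300 and max(r[1])<150:
            b=cv2.boxPoints(r); P=onplane(c,b,.124); print(n,r,b.round(0).tolist(),"\n",P[:,:2],np.linalg.norm(P-np.roll(P,1,0),axis=1))
c,im=L("w1");a=cv2.resize(im[90:240,270:410],None,fx=2.8,fy=2.8,interpolation=cv2.INTER_CUBIC)
s=cv2.imread("pics/scene0.png")[185:270,325:425];s=cv2.resize(s,(a.shape[1],int(85*a.shape[1]/100)))
c,im=L("w2b");b=cv2.resize(im[0:230,460:640],None,fx=2,fy=2)
c,im=L("w1b");d=cv2.resize(im[60:260,160:360],None,fx=2,fy=2)
H=max(a.shape[0],s.shape[0],b.shape[0])
out=np.zeros((600,800,3),np.uint8)
def put(i,x,y,w,h): out[y:y+h,x:x+w]=cv2.resize(i,(w,h))
put(a,0,0,400,300);put(s,400,0,400,300);put(b,0,300,400,300);put(d,400,300,400,300)
cv2.imwrite("pics/z1.png",out)
E
python3 - < /tmp/a.py
```

```text
w1 ((367.8071594238281, 180.61380004882812), (8.943408966064453, 85.42819213867188), 25.76932716369629) [[345.0, 217.0], [382.0, 140.0], [390.0, 144.0], [353.0, 221.0]] 
 [[0.5891 0.1606]
 [0.4961 0.2018]
 [0.5005 0.2113]
 [0.5941 0.1706]] [0.0112 0.1018 0.0105 0.1021]
w1 ((309.4771728515625, 156.2708282470703), (9.2716064453125, 83.59502410888672), 23.6705379486084) [[288.0, 193.0], [322.0, 116.0], [331.0, 120.0], [297.0, 196.0]] 
 [[0.5584 0.0917]
 [0.4692 0.1319]
 [0.4733 0.1416]
 [0.563  0.1018]] [0.0111 0.0979 0.0105 0.0982]
w1b ((320.003662109375, 206.63507080078125), (8.638945579528809, 63.97652816772461), 25.01689338684082) [[303.0, 234.0], [330.0, 176.0], [337.0, 179.0], [310.0, 237.0]] 
 [[0.5708 0.1683]
 [0.4976 0.2014]
 [0.502  0.2107]
 [0.5756 0.178 ]] [0.0108 0.0802 0.0104 0.0805]
w1b ((259.8063659667969, 189.51510620117188), (8.94619369506836, 78.34432983398438), 22.10944938659668) [[241.0, 224.0], [270.0, 152.0], [279.0, 155.0], [249.0, 227.0]] 
 [[0.5582 0.0923]
 [0.4691 0.132 ]
 [0.473  0.1416]
 [0.5626 0.1023]] [0.0109 0.0976 0.0103 0.0978]
```

View pics/z1.png

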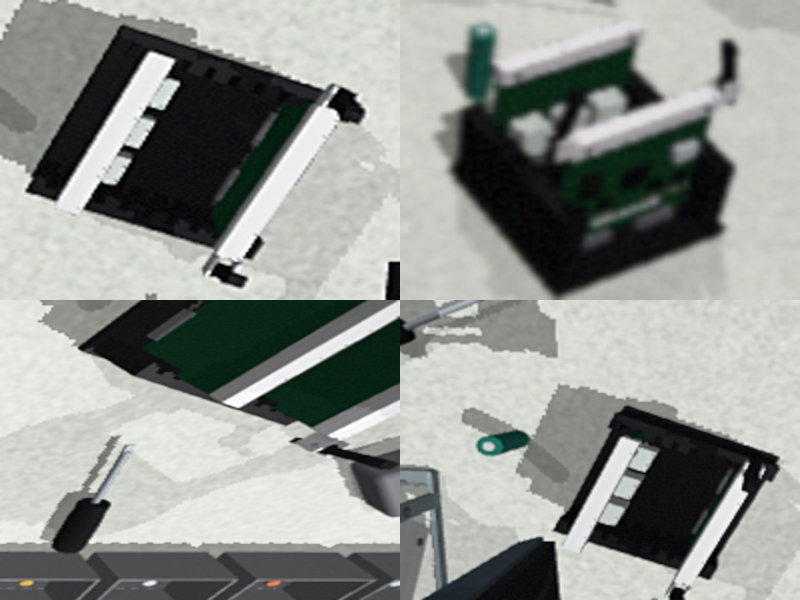

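View pics/w2b.png

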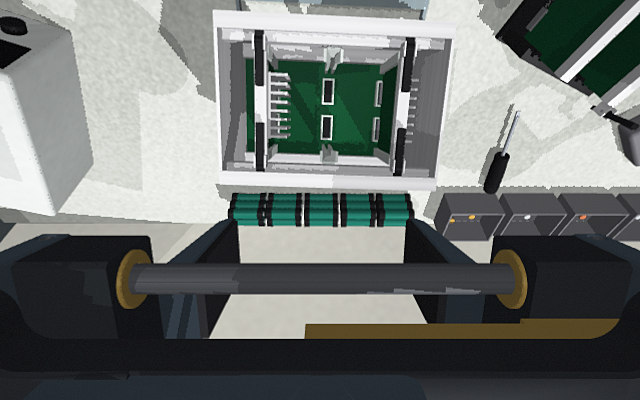

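The zoom shows the lever card's components (black chips, white connector) on its outer +y face. Card x therefore points away from the robot, the same as slot x. In w2b the closed levers of the seated cards are clear black bars at x≈260 and x≈405. I'll use their inner tips (slot x ±17, y ±71, z 121) to fix the slot pose.

```bash
cat > /tmp/a.py <<'E'
from h import *
import pickle
from scipy.optimize import least_squares
L=lambda n:(pickle.load(open(f"pics/{n}.pkl","rb")),cv2.imread(f"pics/{n}.png"))
t=.56
def slotR(yaw):
    c,s=np.cos(yaw),np.sin(yaw);Z=np.array([[c,-s,0],[s,c,0],[0,0,1]])
    return Z@np.array([[np.cos(t),0,-np.sin(t)],[0,1,0],[np.sin(t),0,np.cos(t)]])
obs=[]
for n,(y0,y1) in {"w2":(95,232),"w2b":(20,190)}.items():
    c,im=L(n);m=(im.max(2)<60).astype(np.uint8)
    num,lab,st,ce=cv2.connectedComponentsWithStats(m)
    for i in range(1,num):
        x,y,w,h,a=st[i]
        if a>150 and 6<w<22 and 25<h<75 and 230<x<430 and y>y0 and y+h<y1:
            ys,xs=np.where(lab==i); up=ce[i][1]<(165 if n=="w2" else 105)
            yt=ys.max()+1 if up else ys.min()
            sel=abs(ys-yt)<8
            p=(xs[sel].mean()+.0,yt-.5)
            obs.append((n,p,(-17 if up else 17,-71 if p[0]<330 else 71,121)));print(n,st[i],np.round(p,1),obs[-1][2])
def res(v,o=obs):
    R=slotR(v[2]);return np.concatenate([(proj(L(n)[0],[v[0],v[1],.068]+R@(np.array(q)/1000))-p)[0] for n,p,q in o])
s=least_squares(res,[.6,-.16,0],loss="soft_l1");print(s.x,np.degrees(s.x[2]),res(s.x).round(1))
E
python3 - < /tmp/a.py
```

```text
w2 [258 100   9  50 389] [262.6 149.5] (-17, -71, 121)
w2 [398 105  13  49 399] [402.4 153.5] (-17, 71, 121)
w2 [249 108   9  62 404] [255.7 169.5] (-17, -71, 121)
w2 [260 183   8  45 312] [263.1 182.5] (17, -71, 121)
w2b [254  30   9  56 430] [258.9  85.5] (-17, -71, 121)
w2b [401  37  14  55 463] [405.4  91.5] (-17, 71, 121)
w2b [246  59   8  66 422] [252.3 124.5] (-17, -71, 121)
w2b [256 123   9  49 374] [259.5 122.5] (17, -71, 121)
w2b [393 128  13  48 386] [401.  127.5] (17, 71, 121)
[ 0.6307 -0.1528 -0.0338] -1.937577387735497 [ -0.7   1.   -0.5   0.7   6.2 -19.   -0.6   1.2  -0.7   0.7  -0.1  -0.2
   6.  -38.3  -0.6   0.2   1.   -0.3]
```

```bash
cat >> /tmp/a.py <<'E'
obs=[o for i,o in enumerate(obs) if i not in (2,6)]
s=least_squares(lambda v:res(v,obs),[.6,-.16,0]);print("slot",s.x,res(s.x,obs).round(1))
def res5(v):
    R=slotR(v[2]);return np.concatenate([(proj(L(n)[0],[v[0],v[1],.068+v[3]]+R@(np.array(q)/1000))-p)[0] for n,p,q in obs])
print("free z",least_squares(res5,[*s.x,0]).x)
np.save("slot.npy",s.x)
# hover over card
yaw=np.radians(-23.9);cx=np.array([np.cos(yaw),np.sin(yaw),0]);cy=np.array([-np.sin(yaw),np.cos(yaw),0]);Rg=np.c_[-cx,cy,[0,0,-1]]
C=np.array([.545,.186,0])
arm.move_to(C+.055*cx+[0,0,.24],Rg);c,im=snap("w3");print(arm.current_t())
m=(im.min(2)>215).astype(np.uint8);cs,_=cv2.findContours(m[:230],cv2.RETR_EXTERNAL,cv2.CHAIN_APPROX_NONE)
for k in cs:
    r=cv2.minAreaRect(k)
    if 1000<cv2.contourArea(k)<8000 and 60<max(r[1])<200:
        P=onplane(c,cv2.boxPoints(r),.124);print(r,(P-C)@cx*1e3,(P-C)@cy*1e3)
E
python3 - < /tmp/a.py
```

```text
w2 [258 100   9  50 389] [262.6 149.5] (-17, -71, 121)
w2 [398 105  13  49 399] [402.4 153.5] (-17, 71, 121)
w2 [249 108   9  62 404] [255.7 169.5] (-17, -71, 121)
w2 [260 183   8  45 312] [263.1 182.5] (17, -71, 121)
w2b [254  30   9  56 430] [258.9  85.5] (-17, -71, 121)
w2b [401  37  14  55 463] [405.4  91.5] (-17, 71, 121)
w2b [246  59   8  66 422] [252.3 124.5] (-17, -71, 121)
w2b [256 123   9  49 374] [259.5 122.5] (17, -71, 121)
w2b [393 128  13  48 386] [401.  127.5] (17, 71, 121)
[ 0.6307 -0.1528 -0.0338] -1.937577387735497 [ -0.7   1.   -0.5   0.7   6.2 -19.   -0.6   1.2  -0.7   0.7  -0.1  -0.2
   6.  -38.3  -0.6   0.2   1.   -0.3]
slot [ 0.6303 -0.1529 -0.0409] [-0.3  0.3 -0.   0.8 -0.4  0.5 -0.3 -0.1  0.3 -0.1 -0.5 -0.6  1.2 -0.2]
free z [ 0.6315 -0.1528 -0.04   -0.0019]
5.925
((321.5, 133.5), (117.0, 13.0), 90.0) [-47.9068 -47.909   50.2404  50.2375] [-5.4247  5.2168  5.723  -5.8912]
```

View pics/w3.png

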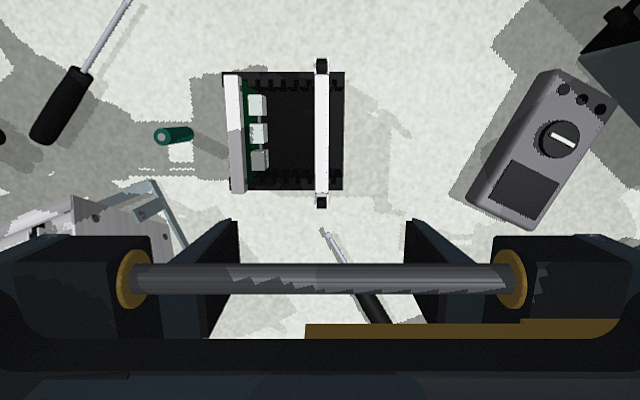

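w3 shows the lever card's bar at x≈321, from y≈75 to 192, with levers at both ends. It measures 98×11 mm, centred 1.2 mm along card x from my estimate. Next I'll grasp, lift and carry it.

```bash
cat >> h.py <<'E'
t=.56
def slotR(yaw):
    c,s=np.cos(yaw),np.sin(yaw);Z=np.array([[c,-s,0],[s,c,0],[0,0,1]])
    return Z@np.array([[np.cos(t),0,-np.sin(t)],[0,1,0],[np.sin(t),0,np.cos(t)]])
_s=np.load("slot.npy");S=slotR(_s[2]);O=np.array([_s[0],_s[1],.068])
def sp(x,y,z): return O+S@np.array([x,y,z])/1000   # slot mm -> world
Rc=np.c_[-S[:,0],S[:,1],-S[:,2]]
def sf(): return S.T@arm.current_force()
def tcp(): return S.T@(arm.current_ee_pos()-O)*1000
E
cat > /tmp/b.py <<'E'
from h import *
yaw=np.radians(-23.9);cx=np.array([np.cos(yaw),np.sin(yaw),0]);cy=np.array([-np.sin(yaw),np.cos(yaw),0]);Rg=np.c_[-cx,cy,[0,0,-1]]
C=np.array([.545,.186,0])+.0012*cx
print(arm.solve_ik(sp(0,0,288),Rc),arm.solve_ik(sp(0,0,88),Rc))
arm.grip(.045)
arm.move_to(C+[0,0,.2],Rg);arm.move_l(C+[0,0,.0985],feed=.12)
print(arm.current_t(),arm.current_force())
arm.grip(.0);print(arm.current_width(),arm.current_grasp_force(),arm.current_t())
arm.move_l(C+[0,0,.2],feed=.1);print(arm.current_width(),arm.current_force());arm.move_l(C+[0,0,.30],feed=.2)
arm.move_to(sp(0,0,290),Rc);print(arm.current_t(),arm.current_width(),arm.current_force())
arm.move_l(sp(0,0,88.2+125),feed=.12);c,im=snap("w4");print(arm.current_t(),arm.current_width(),sf())
snap("s4","scene")
E
python3 - < /tmp/b.py
```

```text
[ -36.2512   -0.4193  110.476    24.6866   45.1969 -137.6108] [ -28.001    23.803   113.1133   45.1221   18.9412 -155.6749]
8.1333 [ 0.2342 -0.3693 -0.2346]
0.011867056651953539 30.000396072864532 8.7417
0.011856267258580737 [ 0.0392 -0.1125 -2.5115]
11.9333 0.01204514112989501 [ 0.087   0.7485 -2.2338]
12.775 0.011811148569330642 [-1.1949 -0.0285 -1.7418]
```

View pics/w4.png

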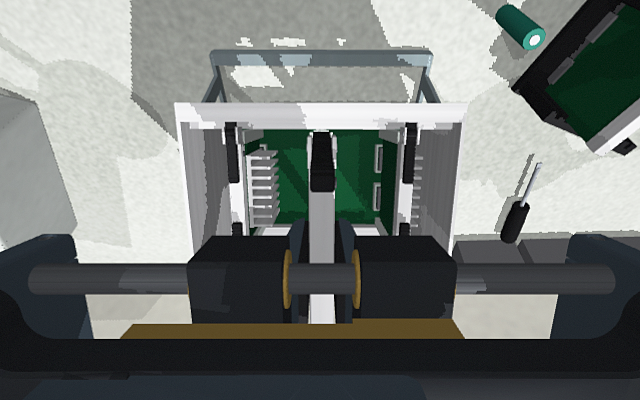

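w4 shows the card held squarely over the middle guides, with lever b at (321,165) and a guide mouth visible either side of it. I'll check the seated lever tips against the prediction in this view.

```bash
cat > /tmp/c.py <<'E'
from h import *
import pickle
c=pickle.load(open("pics/w4.pkl","rb"));im=cv2.imread("pics/w4.png")
for y in(-71,71): print("pred tip",proj(c,sp(-17,y,121)), "mid", )
m=(im.max(2)<60).astype(np.uint8);n,lab,st,ce=cv2.connectedComponentsWithStats(m[:222])
for i in range(1,n):
    x,y,w,h,a=st[i]
    if a>150 and 200<x<440 and 100<y: 
        ys,xs=np.where(lab==i);s=ys>ys.max()-8;print(st[i],xs[s].mean(),ys.max()+.5)
print("guide mouth centre (-50,0,96) pred",proj(c,sp(-50,0,96)),"plug/bar end of held card pred",proj(c,sp(-50,0,125+114)))
cv2.imwrite("pics/w4z.png",cv2.resize(im[100:240,220:420],(800,560),interpolation=cv2.INTER_CUBIC))
E
python3 - < /tmp/c.py
```

```text
pred tip [[233.2599 183.4565]] mid
pred tip [[407.8481 183.4373]] mid
[225 122  14  61 623] 233.2962962962963 182.5
[403 123  14  60 628] 407.76190476190476 182.5
[ 243  130   70   77 1595] 305.6818181818182 206.5
[ 310  130   88   92 3861] 385.7079646017699 221.5
[275 208  34  14 308] 291.7654320987654 221.5
[335 211  40  11 321] 351.796875 221.5
guide mouth centre (-50,0,96) pred [[320.5924 140.1437]] plug/bar end of held card pred [[320.2818 162.4482]]
```

View pics/w4z.png

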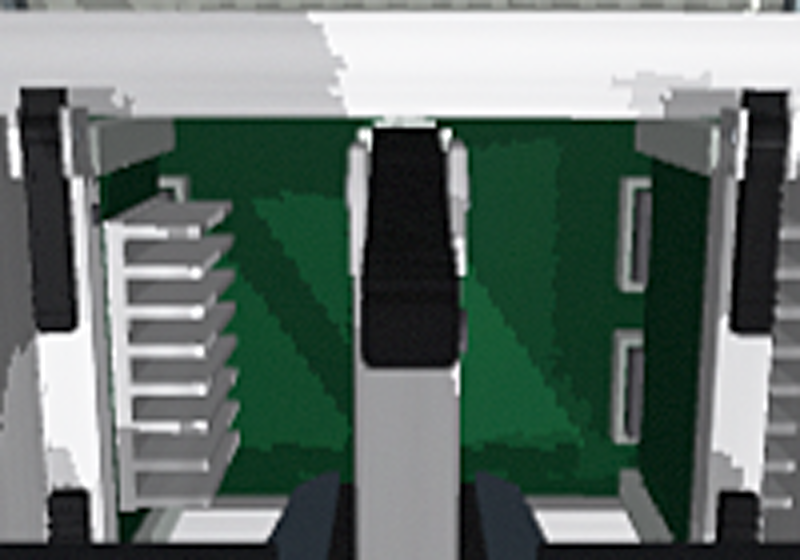

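Predictions agree to within a pixel. The held bar appears about 0.8 mm to +y of where it was commanded, so I'll shift -0.5 mm and insert in force-monitored steps.

```bash
cat > /tmp/d.py <<'E'
from h import *
x,y=0.,-.5
f0=sf();print(f0)
for z in [110,100,92,86,80,74,66,58,50,42,34,26,18,12,9]:
    arm.move_l(sp(x,y,88.5+z),Rc,feed=.06)
    f=sf()-f0;print(z,f.round(1),arm.current_torque().round(2),(tcp()-[0,0,88.5]).round(1),round(arm.current_width()*1e3,1),round(arm.current_t(),2))
    if f[2]>15 or np.abs(f[:2]).max()>18: print("stop");break
    # comply sideways
    x+=float(np.clip(f[0]*.06,-.5,.5)) if abs(f[0])>2 else 0
    y+=float(np.clip(f[1]*.06,-.5,.5)) if abs(f[1])>2 else 0
print(x,y)
E
python3 - < /tmp/d.py
```

```text
[-1.0002 -0.1235 -0.9097]
110 [-0.1 -0.2 -1. ] [-0.    0.58  0.06] [ -0.3  -0.4 109.6] 11.9 13.22
100 [-0.1  0.1 -0.7] [0.07 0.56 0.01] [-0.3 -0.4 99.6] 11.7 13.53
92 [-0.6  0.7 -0.8] [ 0.1   0.53 -0.01] [-0.2 -0.4 91.7] 11.6 13.82
86 [-0.9 -0.4 -1.9] [0.04 0.54 0.02] [-0.2 -0.4 85.7] 12.1 14.07
80 [ 0.2  0.5 -0.7] [0.09 0.56 0.09] [-0.2 -0.4 79.7] 11.8 14.32
74 [-0.5  0.7 -1.5] [ 0.08  0.56 -0.  ] [-0.2 -0.4 73.7] 12.0 14.57
66 [-0.2 -0.2 -0.7] [ 0.01  0.55 -0.01] [-0.2 -0.4 65.6] 11.6 14.85
58 [ 0.4  0.1 -1. ] [ 0.03  0.55 -0.02] [-0.2 -0.4 57.6] 12.0 15.13
50 [-0.4  0.3 -0.8] [0.1  0.52 0.03] [-0.2 -0.4 49.6] 11.7 15.42
42 [ 0.2  0.4 -1.1] [ 0.03  0.58 -0.01] [-0.2 -0.4 41.6] 11.7 15.7
34 [-0.3  0.2 -1.6] [ 0.03  0.55 -0.01] [-0.2 -0.4 33.6] 11.8 15.98
26 [-0.1  0.9 -1.2] [ 0.08  0.59 -0.01] [-0.2 -0.4 25.7] 12.0 16.27
18 [-0.2 -0.4 -2.3] [ 0.05  0.52 -0.01] [-0.2 -0.4 17.8] 11.7 16.55
12 [ 0.6 -0.4 -1. ] [ 0.04  0.62 -0.06] [-0.1 -0.4 11.9] 11.4 16.8
9 [-0.8  0.3 -0.9] [0.05 0.55 0.03] [-0.  -0.5  9. ] 12.1 17.05
0.0 -0.5
```

```bash
cat > /tmp/d.py <<'E'
from h import *
f0=np.array([-1,0,-1.9])
for z in [8,7,6,5,4,3,2.]:
    arm.move_l(sp(0,-.5,88.5+z),Rc,feed=.03)
    f=sf()-f0;print(z,f.round(1),(tcp()-[0,0,88.5]).round(1),round(arm.current_t(),2))
    if f[2]>5 or np.abs(f[:2]).max()>18: break
arm.grip(.04);arm.sleep(.1);print(arm.current_force(),sf())
arm.move_l(sp(0,-.5,88.5+100),Rc,feed=.2)
snap("w5");snap("s5","scene");print(arm.current_t())
s=cv2.resize(cv2.imread("pics/s5.png")[110:250,180:340],(400,350));w=cv2.resize(cv2.imread("pics/w5.png")[20:240,190:450],(400,350))
cv2.imwrite("pics/z5.png",np.hstack([s,w]))
E
python3 - < /tmp/d.py
```

```text
8 [ 0.1 -0.2  0.8] [-0.  -0.5  8. ] 17.3
7 [-0.5  0.4  0. ] [-0.  -0.5  7. ] 17.55
6 [-0.4 -0.1  0.7] [-0.  -0.5  5.9] 17.8
5 [-0.2  0.2  0.5] [-0.  -0.5  5. ] 18.05
4 [-0.5  0.7  3.5] [ 0.  -0.5  4. ] 18.3
3 [-1.  -0.6  6.3] [ 0.  -0.5  3.1] 18.55
[ 0.0962  0.1251 -0.3262] [-0.0961  0.129  -0.3247]
19.9917
```

View pics/z5.png

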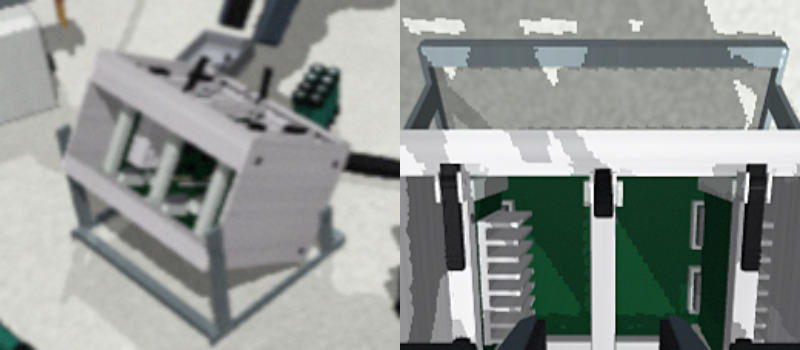

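The card rested at 4 mm above home with contact felt as expected. The picture shows it in the middle place with both levers upright. Next I'll nudge each lever to about 0.5 rad with closed fingers.

```bash
cat > /tmp/e.py <<'E'
from h import *
q=arm.current_joint_positions()
arm.move_l(sp(0,-.5,205),Rc,feed=.25)
arm.grip(0.0)
for s in (1,-1):
    arm.move_l(sp(s*85,-.5,195),Rc,feed=.25)
    arm.move_l(sp(s*85,-.5,144),Rc,feed=.2);f0=sf()
    for x,z in [(72,144),(53,144),(45.3,140.7)]:
        arm.move_l(sp(s*x,-.5,z),Rc,feed=.06);print(s,x,z,(sf()-f0).round(1),tcp().round(1))
    arm.move_l(sp(s*50,-.5,195),Rc,feed=.25)
    print(arm.current_t())
arm.move_l(sp(0,-.5,215),Rc,feed=.2)
c,im=snap("w6");print(arm.current_t())
for sg in (1,-1):
    Rr=np.c_[np.cross(sg*S[:,0],-S[:,2]),sg*S[:,0],-S[:,2]];print(sg,arm.solve_ik(sp(0,-.5,180),Rr),arm.solve_ik(sp(0,-.5,119),Rr))
print(arm.current_joint_positions())
E
python3 - < /tmp/e.py
```

```text
1 72 144 [ 0.7 -0.1 -0.3] [ 71.9  -0.6 144.7]
1 53 144 [-0.1 -0.9 -0.3] [ 53.   -0.6 144. ]
1 45.3 140.7 [-0.1 -0.2  1. ] [ 45.2  -0.5 140.6]
23.3583Traceback (most recent call last):
  File "<stdin>", line 7, in <module>
rig.Unreachable: the arm cannot follow that straight line within its joint ranges
```

```bash
cat > /tmp/f.py <<'E'
from h import *
from scipy.spatial.transform import Rotation as Ro
print(arm.current_joint_positions(),tcp(),arm.current_t())
for tw in (0,90,-90,180):
  for a in (-30,-20,-10,0,10,20):
    R=S@Ro.from_euler("y",a,degrees=True).as_matrix()@S.T@Rc@Ro.from_euler("z",tw,degrees=True).as_matrix()
    q=[arm.solve_ik(sp(x,-.5,z),R) for x,z in [(-85,195),(-85,144),(-53,144),(-45,140),(0,215),(0,119)]]
    print(tw,a,[int(v is not None) for v in q],None if q[1] is None else q[1].round(0),None if q[2] is None else q[2].round(0))
E
python3 - < /tmp/f.py
```

```text
[ -38.7425   10.6143  124.7456   47.2396   25.4057 -166.3028] [-84.5963  -0.8233 194.6589] 24.2083
0 -30 [0, 1, 1, 1, 1, 1] [-54.  55. 152. 135.  80.  69.] [-49.  44. 146. 137.  69.  82.]
0 -20 [1, 1, 1, 1, 1, 1] [-48.  34. 143. 133.  50.  93.] [-43.  29. 138. 130.  43. 103.]
0 -10 [1, 1, 1, 1, 1, 1] [-41.  23. 134. 114.  28. 123.] [-38.  21. 129. 104.  24. 136.]
0 0 [1, 0, 1, 1, 1, 1] None [ -33.   17.  121.   51.   21. -166.]
0 10 [1, 1, 1, 1, 1, 1] [ -31.   18.  117.   23.   28. -138.] [ -29.   17.  112.   19.   32. -132.]
0 20 [1, 1, 1, 1, 1, 1] [ -27.   19.  109.    8.   41. -120.] [ -26.   20.  104.    7.   45. -118.]
90 -30 [0, 1, 1, 1, 1, 1] [-54.  55. 152. 135.  80. 159.] [-49.  44. 146. 137.  69. 172.]
90 -20 [1, 0, 1, 1, 1, 1] None [ -43.   29.  138.  130.   43. -167.]
90 -10 [1, 1, 1, 1, 1, 1] [ -41.   23.  134.  114.   28. -147.] [ -38.   21.  129.  104.   24. -134.]
90 0 [1, 1, 1, 1, 1, 1] [-36.  18. 125.  64.  19. -92.] [-33.  17. 121.  51.  21. -76.]
90 10 [1, 1, 1, 1, 1, 1] [-31.  18. 117.  23.  28. -48.] [-29.  17. 112.  19.  32. -42.]
90 20 [1, 1, 1, 1, 1, 1] [-27.
[... 448 characters left out ...]
-31.  18. 117.  23.  28. 132.] [-29.  17. 112.  19.  32. 138.]
-90 20 [1, 1, 1, 1, 1, 1] [-27.  19. 109.   8.  41. 150.] [-26.  20. 104.   7.  45. 152.]
180 -30 [0, 1, 1, 1, 1, 1] [ -54.   55.  152.  135.   80. -111.] [-49.  44. 146. 137.  69. -98.]
180 -20 [1, 1, 1, 1, 1, 1] [-48.  34. 143. 133.  50. -87.] [-43.  29. 138. 130.  43. -77.]
180 -10 [1, 1, 1, 1, 1, 1] [-41.  23. 134. 114.  28. -57.] [-38.  21. 129. 104.  24. -44.]
180 0 [1, 1, 1, 1, 1, 1] [-36.  18. 125.  64.  19.  -2.] [-33.  17. 121.  51.  21.  14.]
180 10 [1, 1, 1, 1, 1, 1] [-31.  18. 117.  23.  28.  42.] [-29.  17. 112.  19.  32.  48.]
180 20 [1, 1, 1, 1, 1, 1] [-27.  19. 109.   8.  41.  60.] [-26.  20. 104.   7.  45.  62.]
```

Only joint 6's limit blocked this. I'll do lever b with the tool turned 90°, which the two-finger press needs anyway.

```bash
cat >> h.py <<'E'
from scipy.spatial.transform import Rotation as Ro
Rr=Rc@Ro.from_euler("z",90,degrees=True).as_matrix()
E
cat > /tmp/e.py <<'E'
from h import *
arm.move_to(sp(-85,-.5,195),Rr);print(arm.current_t())
s=-1
arm.move_l(sp(s*85,-.5,144),Rr,feed=.2);f0=sf()
for x,z in [(69,144),(50.5,144),(42.8,140.7)]:
    arm.move_l(sp(s*x,-.5,z),Rr,feed=.06);print(s,x,z,(sf()-f0).round(1),tcp().round(1))
arm.move_l(sp(s*50,-.5,180),Rr,feed=.25)
arm.move_l(sp(0,-.5,200),Rr,feed=.2);arm.grip(.046)
snap("w6");snap("s6","scene");print(arm.current_t(),arm.current_joint_positions())
s=cv2.resize(cv2.imread("pics/s6.png")[110:210,180:340],(400,300));w=cv2.resize(cv2.imread("pics/w6.png")[0:300,120:520],(400,300))
cv2.imwrite("pics/z6.png",np.hstack([s,w]))
E
python3 - < /tmp/e.py
```

```text
25.6667
-1 69 144 [-0.2 -0.2 -0.2] [-68.7  -0.5 144.8]
-1 50.5 144 [-0.8 -0.3  0.2] [-51.1  -0.2 144.2]
-1 42.8 140.7 [ 0.2 -0.3  0.4] [-43.2  -0.4 140.7]
28.9083 [-32.1428   9.8813 113.1277  29.8882  31.9916 -51.8763]
```

View pics/z6.png

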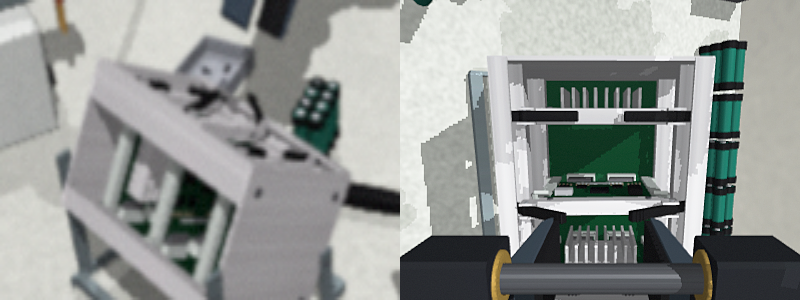

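Both levers now lean inward symmetrically (wrist view, tips near (560,212) and (640,212)). Next is the two-finger press straight down.

```bash
cat > /tmp/g.py <<'E'
from h import *
arm.move_l(sp(0,-.5,152),Rr,feed=.15);f0=sf();print(arm.current_width(),f0)
for z in [146,142,138,135,132,130,128,126,125,124,123,122,121.2,120.7,120.2]:
    arm.move_l(sp(0,-.5,z),Rr,feed=.05)
    f=sf()-f0;print(z,f.round(1),tcp().round(1),round(arm.current_t(),1))
    if f[2]>35: break
E
python3 - < /tmp/g.py
```

```text
0.04583539058143198 [ 0.9376  0.1452 -0.4697]
146 [ 0.3 -1.1  0.2] [  0.3  -0.6 146.3] 29.6
142 [-0.7 -0.1  1.3] [  0.9  -0.9 142.1] 29.9
138 [0.2 0.6 1. ] [ -0.1  -0.5 137.8] 30.1
135 [-0.2  0.2  0.9] [ -0.3  -0.4 134.8] 30.4
132 [-1.8 -0.5  1.1] [ -0.3  -0.4 131.8] 30.6
130 [-2.2  0.3  1.4] [ -0.1  -0.4 129.9] 30.9
128 [-1.6  0.2  2.6] [ -0.   -0.5 127.9] 31.1
126 [-0.5 -0.1  1.5] [  0.   -0.5 125.9] 31.4
125 [-0.6 -0.3  1.6] [ -0.   -0.5 125. ] 31.6
124 [-1.4 -0.5  2.6] [  0.   -0.5 123.9] 31.9
123 [-1.8  0.2  0.3] [  0.   -0.5 122.9] 32.1
122 [-0.3  0.1  0.8] [  0.   -0.5 121.9] 32.4
121.2 [-0.3  0.3  4.7] [  0.1  -0.5 121.2] 32.6
120.7 [-0.5  0.5 10.3] [  0.3  -0.6 120.9] 32.9
120.2 [-1.4  0.6 18.2] [  0.3  -0.6 120.6] 33.1
```

Firm stop at z≈121, which is the height of closed levers on a card fully home. I'll back off and check.

```bash
cat > /tmp/g.py <<'E'
from h import *
arm.move_l(sp(0,-.5,215),Rr,feed=.15)
arm.move_l(sp(0,-75,235),Rr,feed=.15)
c,im=snap("w7");snap("s7","scene");print(arm.current_t())
for z in (0,4): print(z,[proj(c,sp(x,0,121+z)).round(1).tolist() for x in (-17,17)], proj(c,sp(17,71,121)).round(1),proj(c,sp(17,-71,121)).round(1))
s=cv2.resize(cv2.imread("pics/s7.png")[80:290,180:440],(400,323));w=cv2.resize(im[20:260,160:460],(400,323))
cv2.imwrite("pics/z7.png",np.hstack([s,w]))
E
python3 - < /tmp/g.py
```

```text
34.6917
0 [[[300.9, 112.5]], [[341.7, 112.5]]] [[343.  18.]] [[340.6 195.5]]
4 [[[300.6, 112.4]], [[342.0, 112.4]]] [[343.  18.]] [[340.6 195.5]]
```

View pics/z7.png

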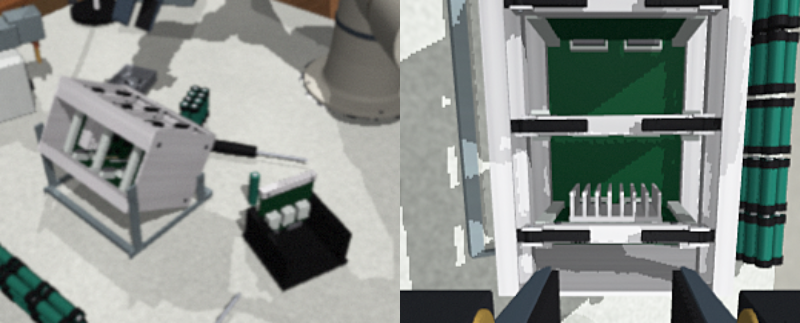

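The middle card's levers lie flat, matching its neighbours (tips at about (302,112) and (342,112), as predicted). The relay card, the cell and the other visible items look undisturbed.

```bash
python3 -c "
from rig import arm
print(arm.sign_off())"
```

```text
the job is handed in; nothing more can be done
None
```

The battery-monitoring card is fully home in the middle slot with both levers flat, everything else was left in place, and the job was handed in at about 35 s.

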